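# Rock the angle gauge on the stud block to its preset mark and hold it

## Task

Lift the angle gauge by its black handle out of the blue parts bin, leaving the roll of blue tape where it is, and stand it upright with the middle of its foot on the brass ridge of the stud block, lined up with the block. Then rock the gauge on the ridge, pressing only lightly, until its swinging pointer settles on the red mark. Finish while still holding the gauge there, its foot touching the ridge and the pointer at rest on the mark; leave the red hex-key set beside the block alone.

Things in the scene. Friction and masses are not known exactly. Their poses are not given: they have to be found in the camera images.
- angle_gauge: Grey angle gauge, loose, about 0.28 kg, standing upright in the bin. Origin: centre of the underside of its foot; z up, x away from the dial (the white dial faces -x, roughly the robot), y to the left as one looks at the dial. Foot 44 (x) x 80 (y) x 12 mm, flat below; case 26 x 104 mm, z 12 to 118 mm. The pointer's pivot is at z = 100 mm.
- gauge_handle (a point): Middle of the gauge's black handle block, on its axis 142 mm above the foot's underside. The block is 24 (x) x 30 (y) mm, z 118 to 167 mm above the underside; best pinched from above across its 30 mm width.
- pointer (a joint): Angle of the black hanging pointer on the dial (rad): 0 with the gauge upright, growing as the gauge's top leans to the right seen from the dial side (turned about its +x); the tip then moves right over the dial. Once settled it equals that lean. Lightly damped: about 2 s to settle.
- red_mark (a joint): Angle at which the red mark is set on the dial (rad), same zero and sense as the pointer; always right of zero, 0.2 to 0.42. It is stiff and stays put. The pointer is on the mark when both values are equal.
- pointer_tip (a point): Tip of the black pointer, 60 mm from its pivot.
- mark_point (a point): The middle of the inner end of the 8 mm wide red mark, on the circle of the pointer tip (60 mm from the pivot).
- gauge_foot (a point): Centre of the underside of the gauge's foot (same as the gauge's origin).
- stud_block: Aluminium stud block, uneven on top, fixed; origin under its centre, 74 (x) x 116 (y) mm. A round brass ridge along its x axis: radius 12 mm, 60 mm long, crown at z = 75 mm. Left of it (+y) a high shoulder at z = 67 mm, right (-y) a low one at z = 45 mm: the gauge can rock far only to the right. Lined up = gauge x parallel to block x, dial on the robot's side.
- ridge_top (a point): Middle of the crown of the brass ridge, 75 mm above the bench.
- parts_bin: Blue open parts bin, fixed, 110 (x) x 200 (y) x 45 mm, walls and floor 5 mm. Origin: centre of its underside. The gauge stands in its -y part. A tall coffee machine stands about 0.15 m behind the bin: come to the bin from the robot side, not sweeping past behind it.
- blue_tape: Roll of blue insulating tape, 65 mm across, 19 mm high, lying in the +y part of the bin; stays there. Origin: centre of its underside.
- hex_keys: Red folding hex-key set, 20 x 62 x 20 mm, loose on the bench right of the stud block; stays there. Origin: centre of its underside.

How it is judged:
By the outcome, as a careful person would: the job done as asked, in the order asked, and still so for the second after the job is handed in, while the arm keeps its last pose, push and grip.
It also fails if it takes over 51 s, if anything falls off the work surface, if the arm or the gripper's body presses on something with over 40 N, if the wrist force passes 120 N, or if a joint passes its speed limit or range.

## Robot

A 7-joint arm with a two-finger parallel gripper is mounted at the origin on a cart in front of the work surface, level with it; the furniture and walls round the work are solid. World frame = base frame: x ahead of the robot, y to its left, z up, the work surface at z = 0. Lengths are in m, angles in rad, forces in N, time in s.
With the tool pointing down it reaches from about 0.425 to 0.925 m from the base axis. Payload 6.8 kg.
Tool frame: the origin (TCP) lies on the centre line of the jaws, within the pads' length; the fingertips stand 8 mm ahead of it and the grasp point (between the pads) lies 11 mm behind it (bot.tips_ahead is the distance from the TCP to the fingertips, in m); z points along the fingers, y is the line along which they close (so a half turn about z gives the same grasp; the last joint's range is limited). The gripper opens to 85 mm and grips with 20 to 120 N. Pads are 22 mm wide; open, the fingers measure 114 mm over their backs; the gripper's body (76 mm by 85 mm) begins 54 mm behind the grasp point. The pads swing forward as they close: fully open they stand 13 mm farther back than shut.
Start: joints at [1.122, 0.477, 0.022, 1.555, -0.011, 1.109, -0.083], TCP at [0.226, -0.636, 0.239] pointing down, gripper open.
Joint ranges: [-2.96, 2.96], [-0.34, 2.1], [-1.41, 1.46], [0.24, 2.44], [-1.37, 4.51], [0.17, 1.92], [-2.96, 2.96]. Speed limits (rad/s): [2.39, 2.39, 3.14, 3.14, 3.14, 3.14, 3.14].

## Interface

Orientations are given as a unit quaternion [w, x, y, z].
In Python, from station import bot gives the robot as it stands.
- The arm moves only by the tool send_rows, never from a script. Its argument "deltas" is text: rows parted by semicolons, each of 4 numbers parted by spaces: the shift along the tool's x, y, z in m, then the turn about the tool's z in degrees. In form: x y z spin; .... A call has 1 to 5 rows; each row is the pose to reach, as a shift and turn from the pose commanded when the call began, along the tool's axes at that moment; what a row does not reach only later rows make up. A row lasts 1/10 s, in which the tool goes at most 50 mm and 8.59 degrees, less where a joint would pass 70% of its speed; a pose out of reach is approached as far as the arm can. A call with a gripper value outside its range is refused whole. "claw" is the opening, from 0 (shut) to 1 (fully open), set as the call begins (left out, the last holds). The fingers move at their own pace and stop on an object; "force" is the grip in N (left out, the last holds). Time passes only in rows, so rows that repeat a pose let the fingers close. It gives the time, the measured TCP pose, the force, the opening and the grip force at its end, in the units of the state.
- bot.get_obs(): the state, without advancing time (a new reading comes with each control period).
- bot.read_camera(name): name is "scene" or "top" or "wrist"; returns a dict with "img" (480x640x3 uint8, red, green, blue), "depth" (480x640 float32, m along the optical axis (not along the pixel's ray), 0 where there is no reading), "fx", "fy", "cx", "cy" (pixels), "camera_from_world" (4x4, takes a point from world to camera coordinates). Camera axes: x right, y up, looking along -z (the intrinsics and any distortion apply to the point x, -y, -z); pixel columns grow to the right and rows downward; lengths in m; the calibration is good to about 2 mm. The wrist camera is an equidistant fisheye: a pixel r from the principal point sees the ray r / f radians off the axis. A picture is of the moment at which its call begins.
- bot.hand_in(): hands the job in; it is judged then, once.
Trained networks look in a picture, given as the dict that the camera call returned (one of the last four; its "shot" number tells which), for a name from the list of things; names that differ only in an ending like _2 or _b are one class to them, and where a whole thing is asked for, a point or a joint stands for the part that bears it (a point fixed in the world has none). Each returns a list of dicts, best first, with "confidence" (0 to 1); they miss things now and then, are a little off and sometimes report something else, mostly with a low value. They report only what shows in the picture. A call takes as long as a camera call.
- bot.masks_of(picture, query): "mask" (480x640 bool, what is visible of it).
- bot.landmark_of(picture, query): "xyz" ([x, y, z] in m, in world coordinates, good to about 4 mm: a listed point, or the origin of a listed thing).
The state is a dict: "t": time; "q": joint angles; "joint_vel": joint speeds; "joint_torque": joint torques, N m; "eef_pos": TCP position; "tool_rot": TCP orientation; "contact_force": force on the tool from outside, world axes, zero at the start; "torque": the same for the moment, N m; "gripper_width": opening from 0.0 (shut) to 1.0 (fully open); "grasp_force": force on a finger pad.
Only numpy, scipy, OpenCV 4.12 (cv2) and the standard library are available. Lean on these libraries where they do the work, as an engineer would, in place of code of your own. Each camera call takes 0.05 s, during which the arm holds its last target. There are 200 camera calls.

## Working session

There is one attempt and no reset: what is moved stays moved. The work goes in short steps, Python scripts to look and compute and a tool call to move; the robot and the scene stay as the last step left them, time stands still between calls to the robot, and variables do not carry over. Pictures are saved under pics/ and viewed, at most 10 in all, crops included, and the job is handed in when it is done.

Besides the shell and the picture viewer there is one more tool, called after "Call:" as name(argument=value, ...) on one line, values as JSON. send_rows: Moves the arm, as the interface text tells. Its arguments: {"type":"object","properties":{"deltas":{"type":"string"},"claw":{"type":"number"},"force":{"type":"number"}},"required":["deltas"]}

```bash
mkdir -p pics; ls; cat > h.py <<'E'
import numpy as np, cv2
from station import bot
from scipy.spatial.transform import Rotation as R
def lm(p,names):
    for n in names:
        r=bot.landmark_of(p,n)
        print(n,[(np.round(d["xyz"],4).tolist(),round(d["confidence"],2)) for d in r[:2]])
def save(p,f,crop=None):
    im=p["img"]
    if crop: a,b,c,d=crop; im=cv2.resize(im[a:b,c:d],None,fx=2.5,fy=2.5)
    cv2.imwrite(f,im[:,:,::-1])
def st():
    o=bot.get_obs()
    q=o["tool_rot"]; M=R.from_quat([q[1],q[2],q[3],q[0]]).as_matrix()
    print("t",o["t"],"pos",np.round(o["eef_pos"],4),"F",np.round(o["contact_force"],2),"T",np.round(o["torque"],2),"w",o["gripper_width"],o["grasp_force"]);print(np.round(M,4))
    return o,M
E
python3 - <<'E'
from h import *
st()
N=["angle_gauge","gauge_handle","gauge_foot","pointer_tip","mark_point","stud_block","ridge_top","parts_bin","blue_tape","hex_keys"]
for c in ["scene","top"]:
    p=bot.read_camera(c); print(c); lm(p,N); save(p,f"pics/{c}0.png")
E
```

```text
pics
t 0.0 pos [ 0.2254 -0.6356  0.2383] F [-0.28 -0.49 -0.14] T [ 0.04  0.04 -0.03] w 0.9977404746509467 0.0
[[ 9.425e-01  3.342e-01 -8.000e-04]
 [ 3.342e-01 -9.425e-01  1.700e-03]
 [-1.000e-04 -1.900e-03 -1.000e+00]]
scene
angle_gauge [([0.4574, 0.3524, 0.004], 0.75)]
gauge_handle [([0.451, 0.3553, 0.1495], 0.92)]
gauge_foot [([0.4557, 0.352, 0.0068], 0.74), ([0.4555, 0.3523, 0.003], 0.73)]
pointer_tip [([0.4457, 0.3633, 0.0393], 0.58)]
mark_point [([0.4099, -0.1048, 0.0015], 0.5), ([0.4382, 0.3375, 0.05], 0.48)]
stud_block [([0.4412, 0.1329, -0.0015], 0.75)]
ridge_top [([0.4458, 0.1354, 0.0734], 0.61)]
parts_bin [([0.4518, 0.3916, 0.0026], 0.81)]
blue_tape [([0.4675, 0.4516, 0.0058], 0.93)]
hex_keys [([0.4099, -0.1054, 0.0019], 0.74)]
top
angle_gauge [([0.4578, 0.3512, 0.0067], 0.77), ([0.4072, -0.1087, 0.002], 0.54)]
gauge_handle [([0.4565, 0.3541, 0.1513], 0.58)]
gauge_foot [([0.457, 0.3539, 0.0045], 0.72)]
pointer_tip [([0.4413, 0.3557, 0.0453], 0.51), ([0.4464, 0.1376, 0.0723], 0.32)]
mark_point []
stud_block [([0.4431, 0.1335, -0.0006], 0.56)]
ridge_top [([0.4454, 0.1346, 0.0721], 0.86)]
parts_bin [([0.4483, 0.3926, -0.0034], 0.75)]
blue_tape [([0.4689, 0.4542, 0.0013], 0.85)]
hex_keys [([0.4063, -0.1046, -0.0007], 0.78), ([0.4453, 0.1325, 0.0704], 0.69)]
```

View pics/scene0.png

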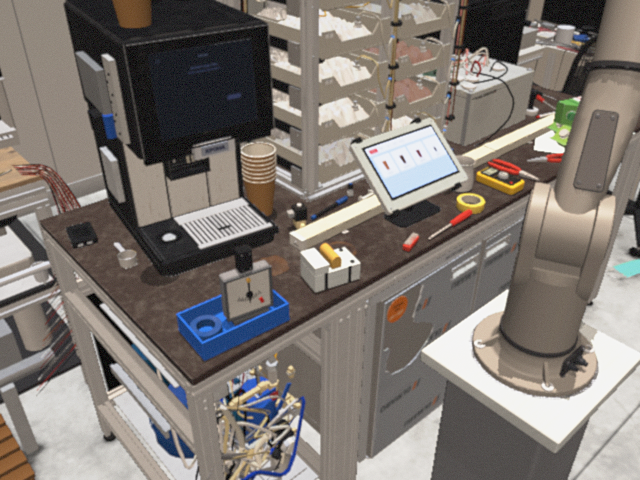

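View pics/top0.png

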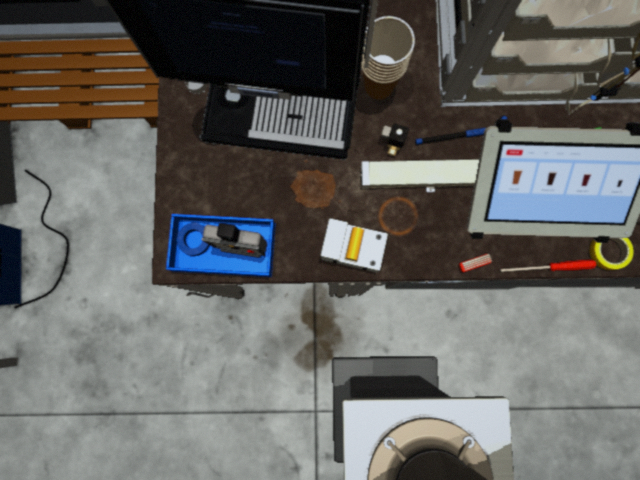

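Call:
send_rows(deltas="0.017 -0.017 -0.010 3; 0.050 -0.050 -0.030 10; 0.082 -0.083 -0.050 17; 0.114 -0.116 -0.062 24; 0.146 -0.149 -0.075 31")

```text
t: 1.6
eef_pos: [0.3141, -0.4452, 0.3151]
tool_rot: [0.0, 0.995, -0.102, 0.0]
contact_force: [1.1, -0.2, 0.2]
gripper_width: 1.003
grasp_force: 0.0
```

```bash
python3 -c "
from h import *
o,M=st();print(np.round(o['q'],3))"
```

```text
t 1.6 pos [ 0.3141 -0.4452  0.3151] F [ 1.06 -0.21  0.22] T [ 0.   -0.06 -0.05] w 1.0026959122784016 0.0
[[ 9.790e-01 -2.039e-01  7.000e-04]
 [-2.039e-01 -9.790e-01 -6.000e-04]
 [ 8.000e-04  4.000e-04 -1.000e+00]]
[ 0.804  0.195  0.044  1.777 -0.009  1.168 -0.925]
```

Call:
send_rows(deltas="0.007 -0.046 -0.006 -8; 0.014 -0.092 -0.012 -16; 0.021 -0.138 -0.018 -24; 0.028 -0.184 -0.024 -32; 0.035 -0.230 -0.030 -40")

```text
t: 2.1
eef_pos: [0.3938, -0.2267, 0.3449]
tool_rot: [0.0, 0.968, 0.249, 0.0]
contact_force: [1.4, -0.2, 0.1]
gripper_width: 1.003
grasp_force: 0.0
```

```bash
python3 -c "
from h import *
o,M=st();print(np.round(o['q'],3)); print('to block-ish', np.round(M.T@(np.array([.44,.10,.36])-o['eef_pos']),3))"
```

```text
t 2.1 pos [ 0.3938 -0.2267  0.3449] F [ 1.44 -0.2   0.11] T [ 0.   -0.04  0.01] w 1.00270538275245 0.0
[[ 8.759e-01  4.825e-01  8.000e-04]
 [ 4.825e-01 -8.759e-01 -7.000e-04]
 [ 4.000e-04  1.000e-03 -1.000e+00]]
[ 0.584  0.024 -0.202  1.903  0.006  1.214 -0.687]
to block-ish [ 0.198 -0.264 -0.015]
```

Call:
send_rows(deltas="0.028 -0.038 -0.002 -8; 0.056 -0.076 -0.004 -16; 0.084 -0.114 -0.006 -24; 0.112 -0.152 -0.008 -32; 0.140 -0.190 -0.010 -40")

```text
t: 2.6
eef_pos: [0.4256, 0.0071, 0.3548]
tool_rot: [0.0, 0.825, 0.565, 0.0]
contact_force: [1.6, -0.2, -0.4]
gripper_width: 1.003
grasp_force: 0.0
```

```bash
python3 -c "
from h import *
o,M=st();print(np.round(o['q'],3)); print('to', np.round(M.T@(np.array([.43,.24,.36])-o['eef_pos']),3))"
```

```text
t 2.6 pos [0.4256 0.0071 0.3548] F [ 1.61 -0.23 -0.37] T [-0.02 -0.09  0.02] w 1.003408000919283 0.0
[[ 3.610e-01  9.326e-01  1.100e-03]
 [ 9.326e-01 -3.610e-01 -4.000e-04]
 [-0.000e+00  1.200e-03 -1.000e+00]]
[ 0.323 -0.022 -0.47   1.925 -0.01   1.235 -0.513]
to [ 0.219 -0.08  -0.005]
```

Call:
send_rows(deltas="0.044 -0.016 0 -4; 0.088 -0.032 -0.001 -8; 0.132 -0.048 -0.002 -10; 0.176 -0.064 -0.004 -10; 0.219 -0.080 -0.005 -10")

```text
t: 3.1
eef_pos: [0.4313, 0.2402, 0.3599]
tool_rot: [0.0, 0.774, 0.633, 0.001]
contact_force: [0.4, -1.1, 0.3]
gripper_width: 1.003
grasp_force: 0.0
```

```bash
python3 - <<'E'
from h import *
o,M=st();print(np.round(o['q'],3))
p=bot.read_camera("wrist"); save(p,"pics/w1.png")
print(np.round(np.linalg.inv(p["camera_from_world"]),3),p["fx"],p["cx"],p["cy"])
lm(p,["gauge_handle","gauge_foot","ridge_top","stud_block","blue_tape"])
E
```

```text
t 3.1 pos [0.4313 0.2402 0.3599] F [ 0.44 -1.06  0.32] T [-0.02 -0.04  0.05] w 1.0034581029109257 0.0
[[ 1.993e-01  9.799e-01  1.300e-03]
 [ 9.799e-01 -1.993e-01  2.000e-04]
 [ 5.000e-04  1.300e-03 -1.000e+00]]
[ 0.022  0.134 -0.717  1.777  0.093  1.264 -0.919]
[[ 0.98   0.192  0.05   0.444]
 [-0.199  0.947  0.253  0.304]
 [ 0.001 -0.258  0.966  0.495]
 [ 0.     0.     0.     1.   ]] 371.64829954431775 320.51924313855756 241.58075976016764
gauge_handle [([0.4572, 0.3523, 0.1494], 0.88)]
gauge_foot [([0.4562, 0.3575, 0.0045], 0.71)]
ridge_top [([0.4494, 0.1316, 0.0721], 0.56), ([0.4598, 0.3555, 0.0031], 0.37)]
stud_block []
blue_tape [([0.4718, 0.4492, 0.0046], 0.56), ([0.4536, 0.3885, 0.0009], 0.52)]
```

View pics/w1.png

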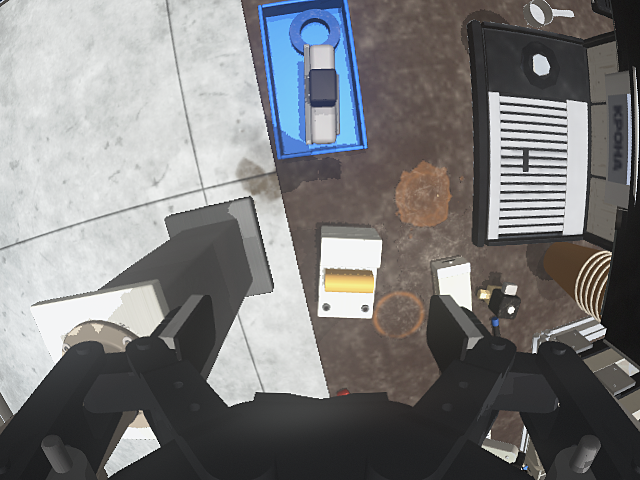

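```bash
cat >> h.py <<'E'
def cloud(p):
    v,u=np.mgrid[:480,:640]; a=(u-p["cx"])/p["fx"]; b=(v-p["cy"])/p["fy"]; d=p["depth"]
    th=np.hypot(a,b); k=np.tan(th)/np.maximum(th,1e-9)
    c=np.stack([a*k*d,-b*k*d,-d],-1)
    T=np.linalg.inv(p["camera_from_world"]); return c@T[:3,:3].T+T[:3,3]
def rect(w,name):
    c,s,a=cv2.minAreaRect((w[:,:2]*1000).astype(np.float32)); print(name,len(w),np.round(c,1),np.round(s,1),round(a,1),"z med",np.round(np.median(w[:,2]),4))
E
python3 - <<'E'
from h import *
p=bot.read_camera("wrist"); W=cloud(p)
ok=(p["depth"]>0)&(p["depth"]<1)
m=bot.masks_of(p,"angle_gauge")[0]["mask"]&ok; z=W[...,2]
print(np.percentile(z[m],[1,25,50,75,99]))
rect(W[m&(z>.163)&(z<.18)],"handle"); rect(W[m&(z>.115)&(z<.13)],"case")
hsv=cv2.cvtColor(p["img"],cv2.COLOR_RGB2HSV)
near=np.hypot(W[...,0]-.447,W[...,1]-.134)<.05
y=ok&near&(hsv[...,0]>12)&(hsv[...,0]<32)&(hsv[...,1]>120)
rect(W[y&(z>.05)&(z<.09)],"ridge"); rect(W[y&(z>.0715)],"crown")
b=ok&(np.hypot(W[...,0]-.447,W[...,1]-.134)<.09)&(z>.06)&(z<.069); rect(W[b],"shoulder L")
b=ok&(np.hypot(W[...,0]-.447,W[...,1]-.134)<.09)&(z>.04)&(z<.049); rect(W[b],"shoulder R")
b=ok&(np.hypot(W[...,0]-.447,W[...,1]-.134)<.09)&(z>.038)&(z<.08);rect(W[b],"block")
E
```

```text
[0.0167708  0.12200664 0.12360021 0.17104774 0.17415743]
handle 911 [456.3 355.3] [29.9 24.3] 81.7 z med 0.1726
case 2046 [453.8 356.1] [103.3  31.6] 80.3 z med 0.1228
ridge 518 [445.5 133.1] [22.6 58.5] 78.1 z med 0.0732
crown 387 [445.4 133.2] [19.6 58.8] 75.9 z med 0.0739
shoulder L 1876 [451.  155.8] [70.  74.3] 75.9 z med 0.0675
shoulder R 1740 [445.2 132.5] [116.8  74. ] 76.2 z med 0.0456
block 4921 [445.4 132.8] [117.4  74.2] 76.2 z med 0.0665
```

Call:
send_rows(deltas="0.040 0.001 0.015 -1; 0.080 0.001 0.035 -2; 0.118 0.0015 0.060 -2.5; 0.118 0.0015 0.10 -2.5; 0.118 0.0015 0.12 -2.5")

```text
t: 4.0
eef_pos: [0.4558, 0.3525, 0.236]
tool_rot: [-0.0, 0.76, 0.65, -0.002]
contact_force: [-0.3, -0.7, -1.2]
gripper_width: 1.005
grasp_force: 0.0
```

Call:
send_rows(deltas="0 0 0 0; 0 0 0.001 0")

```text
t: 4.2
eef_pos: [0.4572, 0.353, 0.239]
tool_rot: [0.0, 0.761, 0.649, 0.0]
contact_force: [0.7, -1.0, 0.5]
gripper_width: 1.004
grasp_force: 0.0
```

```bash
python3 - <<'E'
from h import *
o,M=st()
p=bot.read_camera("wrist"); W=cloud(p); z=W[...,2]
ok=(p["depth"]>0)&(p["depth"]<1)
r=bot.masks_of(p,"angle_gauge")
if r:
    m=r[0]["mask"]&ok
    rect(W[m&(z>.163)&(z<.18)],"handle"); rect(W[m&(z>.118)&(z<.13)],"case")
print('to', np.round(M.T@(np.array([.4563,.3553,.137])-o['eef_pos']),4))
E
```

```text
t 4.2 pos [0.4572 0.353  0.239 ] F [ 0.72 -0.96  0.48] T [ 0.05 -0.   -0.01] w 1.0039719441031032 0.0
[[ 1.576e-01  9.875e-01  6.000e-04]
 [ 9.875e-01 -1.576e-01  0.000e+00]
 [ 1.000e-04  6.000e-04 -1.000e+00]]
handle 2124 [456.3 356.1] [29.6 24.6] 80.2 z med 0.1725
case 3649 [454.1 356.1] [103.4  31. ] 79.6 z med 0.1229
to [ 0.0021 -0.0013  0.102 ]
```

Call:
send_rows(deltas="0.003 -0.0015 0.035 0.8; 0.003 -0.0015 0.075 0.8; 0.003 -0.0015 0.098 0.8; 0.003 -0.0015 0.102 0.8; 0.003 -0.0015 0.102 0.8")

```text
t: 4.8
eef_pos: [0.4561, 0.3572, 0.1374]
tool_rot: [0.0, 0.765, 0.644, 0.001]
contact_force: [0.7, -0.2, 0.7]
gripper_width: 0.996
grasp_force: 0.0
```

Call:
send_rows(deltas="0 0 0 0; 0 0 0 0; 0 0 0 0; 0 0 0 0; 0 0 0 0", claw=0, force=30)

```text
t: 5.3
eef_pos: [0.456, 0.3572, 0.1369]
tool_rot: [0.0, 0.765, 0.644, 0.001]
contact_force: [-0.2, 0.2, 3.0]
gripper_width: 0.273
grasp_force: 31.8
```

Call:
send_rows(deltas="0 0 0 0; 0 0 0 0; 0 0 0 0; 0 0 0 0; 0 0 0 0")

```text
t: 5.8
eef_pos: [0.456, 0.3572, 0.1369]
tool_rot: [0.0, 0.765, 0.644, 0.001]
contact_force: [0.2, -1.0, 5.6]
gripper_width: 0.278
grasp_force: 32.1
```

```bash
python3 - <<'E'
from h import *
o,M=st()
E
```

```text
t 5.8 pos [0.456  0.3572 0.1369] F [ 0.19 -0.98  5.61] T [-0.07 -0.24 -0.07] w 0.2783176869593146 32.070536613464355
[[ 1.700e-01  9.854e-01  1.200e-03]
 [ 9.854e-01 -1.700e-01  7.000e-04]
 [ 9.000e-04  1.100e-03 -1.000e+00]]
```

Call:
send_rows(deltas="0 0 -0.01 0; 0 0 -0.03 0; 0 0 -0.065 0; 0 0 -0.10 0; 0 0 -0.125 0")

```text
t: 6.3
eef_pos: [0.4549, 0.3571, 0.2633]
tool_rot: [-0.0, 0.765, 0.645, 0.0]
contact_force: [0.3, 1.0, -2.4]
gripper_width: 0.277
grasp_force: 31.2
```

```bash
python3 - <<'E'
from h import *
o,M=st()
print('to', np.round(M.T@(np.array([.4453,.1345,.262])-o['eef_pos']),4))
E
```

```text
t 6.3 pos [0.4549 0.3571 0.2633] F [ 0.3   0.99 -2.38] T [ 0.05 -0.07  0.04] w 0.2773071404366953 31.209996342658997
[[ 1.691e-01  9.856e-01  0.000e+00]
 [ 9.856e-01 -1.691e-01  5.000e-04]
 [ 5.000e-04 -0.000e+00 -1.000e+00]]
to [-0.221   0.0282  0.0012]
```

Call:
send_rows(deltas="-0.015 0.002 0 1; -0.04 0.005 0 2; -0.075 0.010 0 3; -0.110 0.014 0 4; -0.145 0.019 0 4")

```text
t: 6.8
eef_pos: [0.4479, 0.2077, 0.2594]
tool_rot: [-0.0, 0.787, 0.617, -0.002]
contact_force: [1.4, -1.3, -1.9]
gripper_width: 0.279
grasp_force: 31.0
```

Call:
send_rows(deltas="-0.03 0.004 0 0; -0.055 0.007 0 0; -0.07 0.009 0 0; -0.076 0.009 0 0; -0.076 0.009 0 0")

```text
t: 7.3
eef_pos: [0.4392, 0.1334, 0.2603]
tool_rot: [-0.0, 0.787, 0.616, -0.001]
contact_force: [-0.1, -0.1, -2.6]
gripper_width: 0.28
grasp_force: 31.0
```

Call:
send_rows(deltas="0 0 0 0; 0 0 0 0; 0 0 0 0; 0 0 0 0; 0 0 0 0")

```text
t: 7.8
eef_pos: [0.4402, 0.1352, 0.2613]
tool_rot: [-0.0, 0.787, 0.617, 0.0]
contact_force: [0.9, 0.7, -1.9]
gripper_width: 0.279
grasp_force: 31.0
```

```bash
python3 - <<'E'
from h import *
o,M=st()
p=bot.read_camera("wrist"); W=cloud(p); z=W[...,2]
ok=(p["depth"]>0)&(p["depth"]<1)
for r in bot.masks_of(p,"angle_gauge")[:1]:
    m=r["mask"]&ok; print(np.percentile(z[m],[1,25,50,75,99]))
    for a in (.24,.20,.17,.13): rect(W[m&(z>a)&(z<a+.02)],str(a))
lm(p,["gauge_foot","gauge_handle","ridge_top"]); save(p,"pics/w2.png")
p=bot.read_camera("scene"); lm(p,["gauge_foot","gauge_handle","ridge_top","pointer_tip","mark_point"])
im=cv2.resize(p["img"][190:310,240:400],None,fx=4,fy=4,interpolation=cv2.INTER_CUBIC); cv2.imwrite("pics/s2.png",im[:,:,::-1])
E
```

```text
t 7.8 pos [0.4402 0.1352 0.2613] F [ 0.94  0.72 -1.91] T [-0.01  0.02  0.06] w 0.2791930613847572 30.98586916923523
[[ 2.375e-01  9.714e-01 -0.000e+00]
 [ 9.714e-01 -2.375e-01  2.000e-04]
 [ 1.000e-04 -1.000e-04 -1.000e+00]]
[0.15990999 0.2472561  0.26110281 0.29653344 0.29818763]
0.24 7270 [437.3 135.2] [103.   31.4] 76.3 z med 0.2475
0.2 165 [448.9 183.7] [ 2.8 28.1] 76.1 z med 0.2109
0.17 165 [449.1 183.8] [ 3.4 28.6] 76.1 z med 0.1804
0.13 131 [459.3 144.4] [28.9 94. ] 9.4 z med 0.1413
gauge_foot []
gauge_handle [([0.4383, 0.1317, 0.2706], 0.57)]
ridge_top []
gauge_foot [([0.4405, 0.13, 0.1294], 0.81)]
gauge_handle [([0.4363, 0.135, 0.2726], 0.77)]
ridge_top [([0.4442, 0.135, 0.0711], 0.8), ([0.4454, 0.1305, -0.0021], 0.57)]
pointer_tip [([0.428, 0.1408, 0.1641], 0.67), ([0.4469, 0.1323, 0.0723], 0.67)]
mark_point [([0.4183, 0.1118, 0.1723], 0.36)]
```

View pics/s2.png

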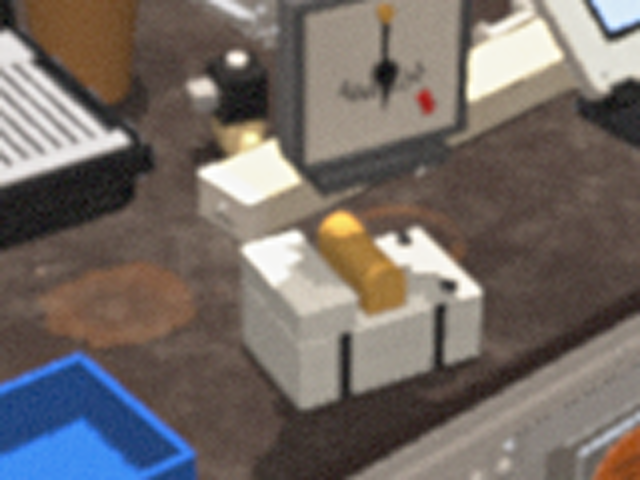

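View pics/w2.png

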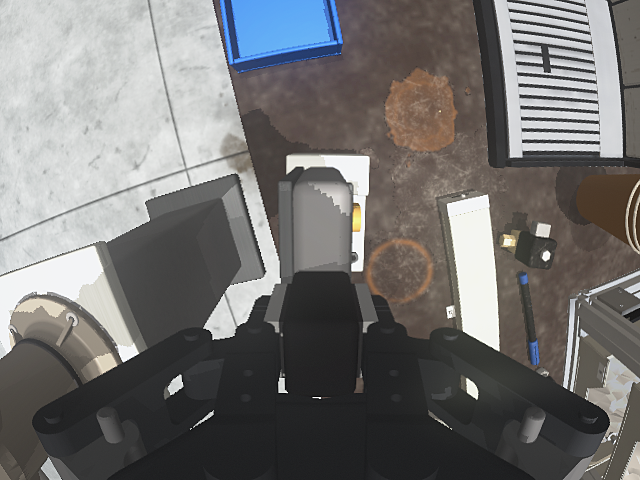

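Call:
send_rows(deltas="0 0.003 0.01 0; 0 0.006 0.03 0; 0 0.006 0.044 0; 0 0.006 0.049 0; 0 0.006 0.049 0")

```text
t: 8.85
eef_pos: [0.4453, 0.1333, 0.2113]
tool_rot: [-0.001, 0.787, 0.617, -0.001]
contact_force: [0.2, -0.7, -2.7]
gripper_width: 0.28
grasp_force: 31.0
```

Call:
send_rows(deltas="0 0 0.001 0; 0 0 0.002 0; 0 0 0.003 0; 0 0 0.004 0; 0 0 0.004 0")

```text
t: 9.35
eef_pos: [0.446, 0.1334, 0.2084]
tool_rot: [0.0, 0.787, 0.617, 0.0]
contact_force: [-0.4, -0.0, -2.5]
gripper_width: 0.277
grasp_force: 31.0
```

```bash
python3 - <<'E'
from h import *
o,M=st()
p=bot.read_camera("wrist"); W=cloud(p); z=W[...,2]
ok=(p["depth"]>0)&(p["depth"]<1)
for r in bot.masks_of(p,"angle_gauge")[:1]:
    m=r["mask"]&ok; a=np.percentile(z[m],50)
    rect(W[m&(abs(z-.195)<.008)],"case")
E
```

```text
t 9.35 pos [0.446  0.1334 0.2084] F [-0.42 -0.   -2.51] T [0.02 0.03 0.02] w 0.27651955795673455 30.98293125629425
[[ 2.381e-01  9.712e-01  2.000e-04]
 [ 9.712e-01 -2.381e-01 -1.000e-04]
 [-0.000e+00  2.000e-04 -1.000e+00]]
case 7079 [443.3 133.4] [102.8  31.5] 76.4 z med 0.1945
```

Call:
send_rows(deltas="0 0 0.0005 0; 0 0 0.001 0; 0 0 0.0015 0; 0 0 0.0015 0")

```text
t: 9.85
eef_pos: [0.446, 0.1334, 0.2069]
tool_rot: [0.0, 0.787, 0.617, 0.0]
contact_force: [1.0, -0.3, -1.4]
gripper_width: 0.275
grasp_force: 31.1
```

Call:
send_rows(deltas="0 0 0.0005 0; 0 0 0.0005 0; 0 0 0.001 0; 0 0 0.001 0")

```text
t: 10.25
eef_pos: [0.4463, 0.1336, 0.2067]
tool_rot: [0.0, 0.787, 0.617, 0.0]
contact_force: [-1.5, -0.7, 9.5]
gripper_width: 0.274
grasp_force: 32.6
```

Call:
send_rows(deltas="0 0 -0.0003 0; -0.002 0 -0.0003 0; -0.004 0 -0.0002 0; -0.006 0 -0.0001 0; -0.0073 0 -0.0001 0", force=20)

```text
t: 10.75
eef_pos: [0.4451, 0.1271, 0.2065]
tool_rot: [-0.0, 0.787, 0.617, 0.001]
contact_force: [-0.6, 2.7, 6.2]
gripper_width: 0.275
grasp_force: 31.9
```

```bash
cat >> h.py <<'E'
def tilt(p):
    """lean of case top from the wrist depth, and contact-related positions"""
    W=cloud(p); ok=(p["depth"]>0)&(p["depth"]<1)
    m=bot.masks_of(p,"angle_gauge")[0]["mask"]&ok
    q=W[m]; e=np.array([-.2385,-.9711]) # gauge -y direction
    s=(q[:,:2]-[.4455,.133])@e; t=(q[:,:2]-[.4455,.133])@[.9711,-.2385]
    k=(s<-.015)&(q[:,2]>.17)&(q[:,2]<.235)&(abs(t)<.012); s=s[k]; z=q[k,2]
    for _ in range(5):
        c=np.polyfit(s,z,1); r=z-np.polyval(c,s); k=abs(r)<.0015 if _>1 else abs(r)<.004; s,z=s[k],z[k]
    print("lean",np.arctan(-c[0]).round(4),"n",len(s),"s",s.min().round(3),s.max().round(3),"z0",c[1].round(4))
E
python3 - <<'E'
from h import *
o,M=st()
p=bot.read_camera("wrist"); tilt(p)
E
```

```text
t 10.75 pos [0.4451 0.1271 0.2065] F [-0.59  2.67  6.18] T [ 0.86  0.11 -0.02] w 0.275374607696204 31.908275485038757
[[ 0.2379  0.9713  0.0022]
 [ 0.9713 -0.2379  0.0017]
 [ 0.0022  0.0017 -1.    ]]
lean 0.0052 n 3397 s -0.046 -0.015 z0 0.1946
```

Call:
send_rows(deltas="0 0 -0.003 0; 0.003 0 -0.003 0; 0.0073 0 -0.003 0; 0.0073 0 -0.001 0; 0.0073 0 0.000 0", force=20, claw=0.05)

```text
t: 11.35
eef_pos: [0.4463, 0.1341, 0.2067]
tool_rot: [0.0, 0.787, 0.617, 0.0]
contact_force: [-4.4, -0.1, 15.5]
gripper_width: 0.279
grasp_force: 33.3
```

Call:
send_rows(deltas="0 0 0.0002 0; 0 0 0.0002 0")

```text
t: 11.55
eef_pos: [0.4462, 0.1341, 0.2068]
tool_rot: [0.0, 0.787, 0.617, 0.0]
contact_force: [-4.1, 0.6, 10.6]
gripper_width: 0.277
grasp_force: 32.7
```

Call:
send_rows(deltas="0 0 -0.0002 0; 0 0 -0.0002 0; 0 0 -0.0002 0", force=20, claw=0.265)

```text
t: 11.85
eef_pos: [0.4462, 0.134, 0.2068]
tool_rot: [0.0, 0.787, 0.617, 0.0]
contact_force: [-3.1, 0.5, 8.5]
gripper_width: 0.274
grasp_force: 32.4
```

Call:
send_rows(deltas="0 0 0 0; 0 0 0 0; 0 0 0 0", force=20, claw=0.278)

```text
t: 12.15
eef_pos: [0.4462, 0.134, 0.2068]
tool_rot: [0.0, 0.787, 0.617, 0.0]
contact_force: [-3.5, 0.9, 8.4]
gripper_width: 0.275
grasp_force: 18.5
```

Call:
send_rows(deltas="-0.002 0 0 0; -0.004 0 0.0001 0; -0.006 0 0.0002 0; -0.008 0 0.0003 0; -0.010 0 0.0004 0")

```text
t: 12.65
eef_pos: [0.4441, 0.1251, 0.2064]
tool_rot: [-0.0, 0.787, 0.617, 0.001]
contact_force: [-1.9, 2.3, 6.4]
gripper_width: 0.282
grasp_force: 18.3
```

```bash
python3 - <<'E'
from h import *
o,M=st()
p=bot.read_camera("wrist"); tilt(p)
E
```

```text
t 12.65 pos [0.4441 0.1251 0.2064] F [-1.92  2.26  6.42] T [ 0.71  0.62 -0.06] w 0.28214221960371916 18.28304260969162
[[ 2.374e-01  9.714e-01  1.400e-03]
 [ 9.714e-01 -2.374e-01  1.700e-03]
 [ 2.000e-03  9.000e-04 -1.000e+00]]
lean 0.0347 n 2977 s -0.045 -0.015 z0 0.1958
```

Call:
send_rows(deltas="0 0 0 0; -0.002 0 0.0003 0; -0.004 0 0.0006 0; -0.006 0 0.0009 0; -0.008 0 0.0012 0", force=20, claw=0.283)

```text
t: 13.25
eef_pos: [0.4416, 0.1155, 0.2041]
tool_rot: [-0.0, 0.787, 0.617, -0.0]
contact_force: [-1.1, -0.1, -1.1]
gripper_width: 0.278
grasp_force: 0.2
```

```bash
python3 - <<'E'
from h import *
o,M=st()
p=bot.read_camera("wrist"); tilt(p)
E
```

```text
t 13.25 pos [0.4416 0.1155 0.2041] F [-1.14 -0.06 -1.08] T [0.01 0.12 0.  ] w 0.2777959131692908 0.1584184868261218
[[ 2.383e-01  9.712e-01 -3.000e-04]
 [ 9.712e-01 -2.383e-01 -2.000e-04]
 [-2.000e-04 -2.000e-04 -1.000e+00]]
lean -0.241 n 1019 s -0.037 -0.016 z0 0.2051
```

```bash
python3 - <<'E'
from h import *
p=bot.read_camera("scene"); a=cv2.resize(p["img"][190:310,250:390],None,fx=4,fy=4,interpolation=cv2.INTER_CUBIC)
p=bot.read_camera("wrist"); b=p["img"][120:460,200:440]; b=cv2.resize(b,(339,480))
im=np.hstack([a[:,:460],b]); cv2.imwrite("pics/s3.png",im[:,:,::-1])
E
```

```text
(no output)
```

View pics/s3.png

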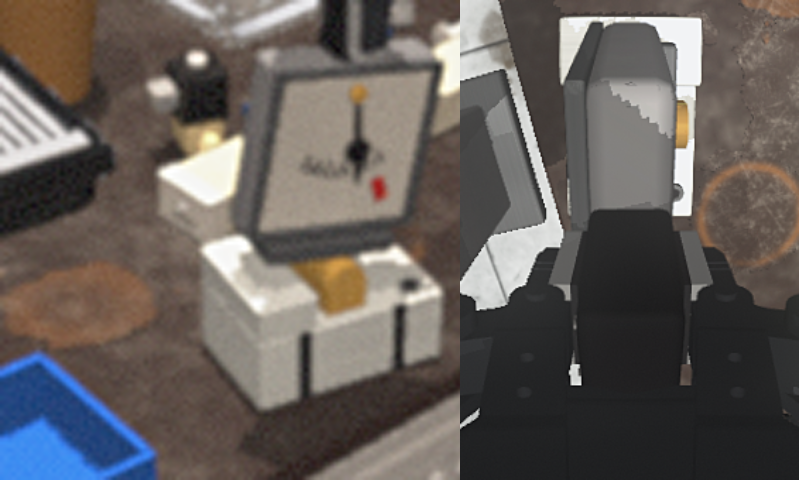

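Call:
send_rows(deltas="0 0 0 0; 0 0 0 0; 0 0 0 0", claw=0.276, force=20)

```text
t: 13.75
eef_pos: [0.4416, 0.1159, 0.2043]
tool_rot: [0.0, 0.787, 0.617, -0.0]
contact_force: [-0.5, -0.9, 0.5]
gripper_width: 0.278
grasp_force: 13.6
```

```bash
python3 - <<'E'
from h import *
o,M=st()
p=bot.read_camera("wrist"); tilt(p)
W=cloud(p); ok=(p["depth"]>0)&(p["depth"]<1)
m=bot.masks_of(p,"angle_gauge")[0]["mask"]&ok
q=W[m]; s=(q[:,:2]-[.4455,.133])@[-.2385,-.9711]; t=(q[:,:2]-[.4455,.133])@[.9711,-.2385]
for a in np.arange(-.08,.01,.008):
    k=(abs(s-a)<.002); print(round(a,3),k.sum(),np.percentile(q[k,2],[10,50,90]).round(4) if k.sum()>5 else '', np.percentile(t[k],[5,95]).round(3) if k.sum()>5 else '')
p=bot.read_camera("scene"); lm(p,["gauge_foot","gauge_handle","pointer_tip","mark_point"])
E
```

```text
t 13.75 pos [0.4416 0.1159 0.2043] F [-0.54 -0.95  0.48] T [-0.14  0.23  0.05] w 0.27751554857576083 13.584425747394562
[[ 2.380e-01  9.713e-01 -1.000e-04]
 [ 9.713e-01 -2.380e-01 -1.000e-04]
 [-2.000e-04 -1.000e-04 -1.000e+00]]
lean -0.2275 n 1037 s -0.037 -0.015 z0 0.2048
-0.08 0  
-0.072 0  
-0.064 0  
-0.056 1  
-0.048 363 [0.1216 0.1314 0.1406] [-0.017  0.01 ]
-0.04 833 [0.161  0.1758 0.1861] [-0.016  0.017]
-0.032 901 [0.1982 0.2003 0.2016] [-0.017  0.012]
-0.024 788 [0.1977 0.1997 0.2009] [-0.017  0.011]
-0.016 742 [0.1963 0.1983 0.1994] [-0.017  0.011]
-0.008 697 [0.1948 0.1969 0.198 ] [-0.017  0.011]
-0.0 869 [0.1936 0.1959 0.1999] [-0.016  0.01 ]
0.008 2846 [0.2237 0.2334 0.2411] [-0.012  0.01 ]
gauge_foot [([0.4469, 0.1343, 0.0744], 0.68)]
gauge_handle [([0.4373, 0.1114, 0.2154], 0.9)]
pointer_tip [([0.4312, 0.1283, 0.1096], 0.63)]
mark_point [([0.4694, 0.4535, 0.0058], 0.53), ([0.4225, 0.1117, 0.116], 0.41)]
```

```bash
cat >> h.py <<'E'
from scipy.stats import theilslopes
E=np.array([-.2385,-.9711]); X=np.array([.9711,-.2385]); O=np.array([.4455,.133])
def lean():
    p=bot.read_camera("wrist"); W=cloud(p); ok=(p["depth"]>0)&(p["depth"]<1)
    q=W[bot.masks_of(p,"angle_gauge")[0]["mask"]&ok]; s=(q[:,:2]-O)@E; t=(q[:,:2]-O)@X
    tz=bot.get_obs()["eef_pos"]; s0=(tz[:2]-O)@E
    b=[]
    for a in np.arange(s0-.042,s0-.018,.002):
        k=(abs(s-a)<.001)&(t>-.010)&(t<.008)&(q[:,2]>tz[2]-.02)&(q[:,2]<tz[2]+.01)
        if k.sum()>20: b.append((a,np.median(q[k,2])))
    b=np.array(b); sl=theilslopes(b[:,1],b[:,0])
    print("wrist lean",np.arctan(-sl[0]).round(3),"range",np.round(np.arctan(-np.array(sl[2:])),3),len(b),"tcp s",s0.round(4))
def dial(tp=-.016,show=None):
    p=bot.read_camera("scene"); T=np.linalg.inv(p["camera_from_world"]); im=p["img"].astype(int)
    def hit(u,v):
        d=T[:3,:3]@np.array([(u-p["cx"])/p["fx"],-(v-p["cy"])/p["fy"],-1]); c=T[:3,3]
        l=(tp-(c[:2]-O)@X)/(d[:2]@X); w=c+l*d; return np.array([(w[:2]-O)@E,w[2]])
    m=bot.masks_of(p,"angle_gauge")[0]["mask"].astype(np.uint8); m=cv2.dilate(m,np.ones((3,3),np.uint8))>0
    r,g,b=im[...,0],im[...,1],im[...,2]
    def cen(w):
        v,u=np.nonzero(w>0); k=w[v,u]; return (u*k).sum()/k.sum(),(v*k).sum()/k.sum(),len(u)
    red=np.where(m&(r-g>50)&(abs(g-b)<40),r-g-30,0)
    yel=np.where(m&(g-b>40)&(r-b>60),g-b-30,0)
    cr,cy=cen(red),cen(yel); R_,P=hit(*cr[:2]),hit(*cy[:2])
    d=R_-P; print("red",np.round(cr,1),"piv",np.round(cy,1),R_.round(4),P.round(4),"dist",np.hypot(*d).round(4),"mark world angle",np.arctan2(d[0],-d[1]).round(3))
    # pointer: dark pixels inside 25..62 mm of the pivot, near vertical
    v,u=np.nonzero(m&(r+g+b<200)); 
    h=np.array([hit(a,c) for a,c in zip(u,v)])-P; rr=np.hypot(*h.T); an=np.arctan2(h[:,0],-h[:,1])
    k=(rr>.01)&(rr<.06)&(abs(an)<.25); print("pointer world angle",np.round(np.median(an[k]),3) if k.any() else None,k.sum())
    lm(p,["gauge_foot","pointer_tip","mark_point"])
    if show: cv2.imwrite(show,cv2.resize(p["img"][190:310,250:390],None,fx=4,fy=4,interpolation=cv2.INTER_CUBIC)[:,:,::-1])
E
python3 - <<'E'
from h import *
lean(); dial()
E
```

```text
wrist lean 0.178 range [0.185 0.168] 13 tcp s 0.0175
red [344.3 236.6  18. ] piv [335.  238.2  28. ] [0.0261 0.1118] [0.0027 0.1144] dist 0.0235 mark world angle 1.458
pointer world angle 0.017 12
gauge_foot [([0.4466, 0.1361, 0.0769], 0.56)]
pointer_tip [([0.4304, 0.1296, 0.1107], 0.55), ([0.4377, 0.114, 0.2165], 0.3)]
mark_point [([0.423, 0.1122, 0.1146], 0.53), ([0.4444, 0.1287, 0.0725], 0.28)]
```

```bash
sed -i 's/    cr,cy=cen(red),cen(yel);/    cr=cen(red); yel[int(cr[1])-8:]=0; cy=cen(yel);/' h.py
python3 - <<'E'
from h import *
dial()
E
```

```text
red [344.3 236.6  18. ] piv [339.  212.9  11. ] [0.026  0.1118] [0.0111 0.1761] dist 0.066 mark world angle 0.228
pointer world angle 0.025 29
gauge_foot [([0.4457, 0.134, 0.0755], 0.63), ([0.4319, 0.1293, 0.1084], 0.22)]
pointer_tip [([0.4308, 0.1278, 0.1092], 0.58)]
mark_point [([0.4202, 0.1136, 0.1146], 0.59)]
```

Call:
send_rows(deltas="0 0 0.0002 0; -0.003 0 0.0006 0; -0.0064 0 0.0011 0; -0.0096 0 0.0017 0; -0.0128 0 0.0023 0", claw=0.279, force=20)

```text
t: 15.25
eef_pos: [0.4387, 0.1033, 0.2021]
tool_rot: [0.0, 0.787, 0.617, 0.0]
contact_force: [-1.3, 0.5, 4.1]
gripper_width: 0.279
grasp_force: 12.0
```

```bash
python3 - <<'E'
from h import *
st(); lean(); dial()
E
```

```text
t 15.25 pos [0.4387 0.1033 0.2021] F [-1.31  0.49  4.06] T [0.38 0.42 0.06] w 0.2787376335551326 12.049661725759506
[[ 2.382e-01  9.712e-01  4.000e-04]
 [ 9.712e-01 -2.382e-01  2.000e-04]
 [ 2.000e-04  4.000e-04 -1.000e+00]]Traceback (most recent call last):
  File "<stdin>", line 2, in <module>
  File "h.py", line 38, in lean
    q=W[bot.masks_of(p,"angle_gauge")[0]["mask"]&ok]; s=(q[:,:2]-O)@E; t=(q[:,:2]-O)@X
        ~~~~~~~~~~~~~~~~~~~~~~~~~~~~~^^^
IndexError: list index out of range
```

```bash
sed -i 's/q=W\[bot.masks_of(p,"angle_gauge")\[0\]\["mask"\]&ok\]/q=W[ok]/' h.py
python3 - <<'E'
from h import *
lean(); dial()
E
```

```text
wrist lean 0.271 range [0.276 0.262] 13 tcp s 0.0309
red [345.6 236.9  21. ] piv [342.7 212.3  12. ] [0.0295 0.1099] [0.0203 0.1752] dist 0.0659 mark world angle 0.14
pointer world angle -0.008 31
gauge_foot [([0.441, 0.1338, 0.0768], 0.86)]
pointer_tip [([0.4279, 0.1186, 0.1062], 0.48)]
mark_point [([0.4228, 0.1076, 0.1155], 0.42)]
```

Call:
send_rows(deltas="-0.0037 0 0.0009 0; -0.0074 0 0.0018 0; -0.0111 0 0.0028 0; -0.0148 0 0.0039 0; -0.0185 0 0.0050 0")

```text
t: 16.15
eef_pos: [0.4342, 0.0854, 0.1968]
tool_rot: [-0.0, 0.787, 0.617, 0.0]
contact_force: [-1.4, 0.7, 1.8]
gripper_width: 0.279
grasp_force: 11.7
```

```bash
python3 - <<'E'
from h import *
st(); lean(); dial()
E
```

```text
t 16.15 pos [0.4342 0.0854 0.1968] F [-1.41  0.72  1.75] T [0.26 0.17 0.1 ] w 0.2793542572956969 11.74136370420456
[[ 2.380e-01  9.713e-01  1.000e-04]
 [ 9.713e-01 -2.380e-01  2.000e-04]
 [ 2.000e-04  1.000e-04 -1.000e+00]]
wrist lean 0.396 range [0.404 0.349] 12 tcp s 0.0498
red [347.3 237.9  22. ] piv [348.  212.2  10. ] [0.0339 0.1061] [0.0334 0.1719] dist 0.0657 mark world angle 0.008
pointer world angle 0.034 30
gauge_foot [([0.4471, 0.1335, 0.0778], 0.62)]
pointer_tip [([0.4528, 0.3932, 0.0022], 0.65), ([0.4248, 0.1048, 0.1068], 0.4)]
mark_point []
```

Call:
send_rows(deltas="0 0 0 0; 0 0 0 0; 0 0 -0.001 0; 0 0 -0.002 0; 0 0 -0.004 0", claw=0.27, force=20)

```text
t: 16.95
eef_pos: [0.4341, 0.0858, 0.201]
tool_rot: [-0.0, 0.787, 0.617, -0.0]
contact_force: [-0.1, -0.1, -2.5]
gripper_width: 0.277
grasp_force: 20.2
```

Call:
send_rows(deltas="-0.0025 0 0 0; -0.005 0 0 0; -0.007 0 0.002 0; -0.007 0 0.004 0; -0.007 0 0.006 0")

```text
t: 17.45
eef_pos: [0.4325, 0.0786, 0.1947]
tool_rot: [-0.0, 0.787, 0.617, -0.0]
contact_force: [-0.0, -0.3, -2.5]
gripper_width: 0.278
grasp_force: 20.2
```

```bash
python3 - <<'E'
from h import *
st(); lean(); dial()
E
```

```text
t 17.45 pos [0.4325 0.0786 0.1947] F [-0.04 -0.29 -2.51] T [-0.07  0.02  0.07] w 0.2782503345315555 20.196893513202667
[[ 2.384e-01  9.712e-01 -2.000e-04]
 [ 9.712e-01 -2.384e-01 -0.000e+00]
 [-1.000e-04 -2.000e-04 -1.000e+00]]
wrist lean 0.393 range [0.397 0.225] 13 tcp s 0.0559
red [350.  237.9  17. ] piv [350.4 212.5  12. ] [0.0409 0.1039] [0.0396 0.1695] dist 0.0656 mark world angle 0.02
pointer world angle -0.004 30
gauge_foot [([0.4455, 0.1266, 0.0735], 0.78)]
pointer_tip [([0.425, 0.1036, 0.102], 0.64)]
mark_point [([0.4435, 0.1258, -0.0035], 0.44), ([0.424, 0.1024, 0.1015], 0.39)]
```

Call:
send_rows(deltas="0 0 0.0005 0; 0 0 0.001 0; 0 0 0.0015 0; 0 0 0.0015 0; 0 0 0.0015 0")

```text
t: 18.25
eef_pos: [0.4327, 0.0786, 0.1939]
tool_rot: [0.0, 0.787, 0.617, 0.0]
contact_force: [-2.9, -1.8, 5.8]
gripper_width: 0.278
grasp_force: 21.2
```

Call:
send_rows(deltas="0 0 0 0; -0.0008 0 0.0003 0; -0.0016 0 0.0006 0; -0.0022 0 0.0008 0; -0.0022 0 0.0008 0", claw=0.279, force=20)

```text
t: 18.75
eef_pos: [0.4324, 0.0767, 0.1931]
tool_rot: [0.0, 0.787, 0.617, 0.0]
contact_force: [-1.7, -1.2, 5.6]
gripper_width: 0.279
grasp_force: 12.2
```

Call:
send_rows(deltas="0 0 0 0; 0 0 0 0; 0 0 0 0; 0 0 0 0; 0 0 0 0", claw=0.272)

```text
t: 19.25
eef_pos: [0.4324, 0.0767, 0.1931]
tool_rot: [0.0, 0.787, 0.617, 0.0]
contact_force: [-2.0, -1.0, 5.6]
gripper_width: 0.279
grasp_force: 19.5
```

Call:
send_rows(deltas="0 0 0 0; 0 0 0 0; 0 0 0 0; 0 0 0 0; 0 0 0 0")

```text
t: 19.75
eef_pos: [0.4324, 0.0767, 0.1931]
tool_rot: [0.0, 0.787, 0.617, 0.0]
contact_force: [-2.1, -0.7, 6.2]
gripper_width: 0.283
grasp_force: 19.5
```

```bash
python3 - <<'E'
from h import *
st(); lean(); [dial() for _ in range(3)]; dial(show="pics/s4.png")
E
```

```text
t 19.75 pos [0.4324 0.0767 0.1931] F [-2.09 -0.66  6.21] T [0.03 0.49 0.  ] w 0.2831397765484633 19.515727758407593
[[ 2.381e-01  9.712e-01  7.000e-04]
 [ 9.712e-01 -2.381e-01  1.000e-04]
 [ 3.000e-04  7.000e-04 -1.000e+00]]
wrist lean 0.413 range [0.417 0.401] 12 tcp s 0.0578
red [349.9 238.2  17. ] piv [351.  212.6  11. ] [0.0407 0.1031] [0.0411 0.1688] dist 0.0657 mark world angle -0.006
pointer world angle 0.031 34
gauge_foot [([0.4424, 0.1243, 0.075], 0.9), ([0.446, 0.1321, 0.0724], 0.46)]
pointer_tip [([0.4258, 0.0996, 0.1025], 0.65), ([0.445, 0.1329, 0.0736], 0.58)]
mark_point [([0.4202, 0.0979, 0.1087], 0.57)]
red [349.9 238.2  17. ] piv [351.  212.6  10. ] [0.0407 0.1031] [0.0409 0.1688] dist 0.0657 mark world angle -0.003
pointer world angle 0.039 30
gauge_foot [([0.4449, 0.1266, 0.0742], 0.82)]
pointer_tip [([0.4243, 0.0997, 0.1043], 0.5)]
mark_point [([0.416, 0.094, 0.1049], 0.4)]
red [349.9 238.2  17. ] piv [351.  212.5  10. ] [0.0407 0.1031] [0.0409 0.1692] dist 0.066 mark world angle -0.003
pointer world angle 0.012 32
gauge_foot [([0.4442, 0.1253, 0.0728], 0.65)]
pointer_tip [([0.4209, 0.0951, 0.1057], 0.69), ([0.4237, 0.0969, 0.1039], 0.54)]
mark_point [([0.4194, 0.0964, 0.1062], 0.45)]
red [349.9 238.2  17. ] piv [351.  212.6  10. ] [0.0407 0.1031] [0.0409 0.1688] dist 0.0657 mark world angle -0.003
pointer world angle 0.012 30
gauge_foot [([0.4435, 0.1261, 0.0723], 0.83)]
pointer_tip [([0.4204, 0.0984, 0.1004], 0.65)]
mark_point [([0.418, 0.0979, 0.1056], 0.6)]
```

View pics/s4.png

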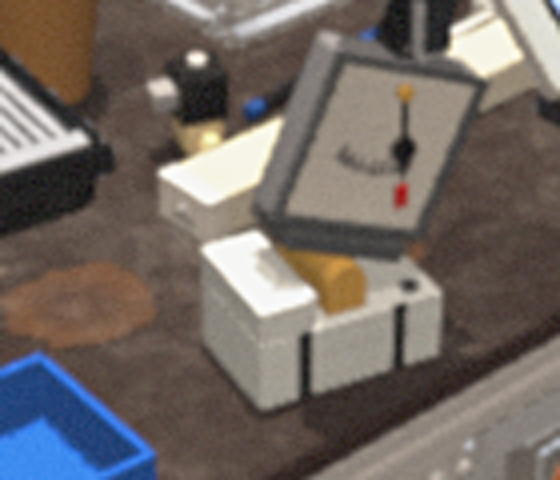

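```bash
python3 - <<'E'
from h import *
tp=-.016
for _ in range(2):
    p=bot.read_camera("scene"); T=np.linalg.inv(p["camera_from_world"])
    im=p["img"].astype(float)[225:233,340:362].sum(2)   # rows round the bob (crop y ~150 -> 227.5)
    bg=np.median(im); w=np.clip(bg-im-90,0,None); w[:,:5]=0; w[:,17:]=0
    v,u=np.mgrid[225:233,340:362]; print((w>0).astype(int))
    bu,bv=(u*w).sum()/w.sum(),(v*w).sum()/w.sum()
    def hit(u,v):
        d=T[:3,:3]@np.array([(u-p["cx"])/p["fx"],-(v-p["cy"])/p["fy"],-1]); c=T[:3,3]
        l=(tp-(c[:2]-O)@X)/(d[:2]@X); k=c+l*d; return np.array([(k[:2]-O)@E,k[2]])
    P=np.array([.0410,.1689]); h=hit(bu,bv)-P; print(bu,bv,np.hypot(*h),"pointer",np.arctan2(h[0],-h[1]))
E
```

```text
[[0 0 0 0 0 0 0 0 0 1 1 1 1 1 0 0 0 0 0 0 0 0]
 [0 0 0 0 0 0 0 0 1 1 1 1 1 1 0 0 0 0 0 0 0 0]
 [0 0 0 0 0 0 0 0 1 1 1 1 1 1 0 0 0 0 0 0 0 0]
 [0 0 0 0 0 0 0 0 1 1 1 1 1 1 0 0 0 0 0 0 0 0]
 [0 0 0 0 0 0 0 0 1 1 1 1 1 0 0 0 0 0 0 0 0 0]
 [0 0 0 0 0 0 0 0 0 1 1 1 1 0 0 0 0 0 0 0 0 0]
 [0 0 0 0 0 0 0 0 0 1 1 1 1 0 0 0 0 0 0 0 0 0]
 [0 0 0 0 0 1 0 0 1 1 1 1 0 0 0 0 0 0 0 0 0 0]]
350.43857275725037 227.83241735013107 0.03874463021881317 pointer -8.083433762261296e-05
[[0 0 0 0 0 0 0 0 0 1 1 1 1 1 0 0 0 0 0 0 0 0]
 [0 0 0 0 0 0 0 0 1 1 1 1 1 1 0 0 0 0 0 0 0 0]
 [0 0 0 0 0 0 0 0 1 1 1 1 1 1 0 0 0 0 0 0 0 0]
 [0 0 0 0 0 0 0 0 1 1 1 1 1 1 0 0 0 0 0 0 0 0]
 [0 0 0 0 0 0 0 0 1 1 1 1 1 0 0 0 0 0 0 0 0 0]
 [0 0 0 0 0 0 0 0 1 1 1 1 1 0 0 0 0 0 0 0 0 0]
 [0 0 0 0 0 0 0 0 1 1 1 1 1 0 0 0 0 0 0 0 0 0]
 [0 0 0 0 0 1 0 0 1 1 1 1 0 0 0 0 0 0 0 0 0 0]]
350.39965497412305 227.8180399244229 0.038678969336663524 pointer -0.002690966998246669
```

Call:
send_rows(deltas="0 0 0 0; 0 0 0 0; 0 0 0 0; 0 0 0 0; 0 0 0 0")

```text
t: 21.4
eef_pos: [0.4324, 0.0767, 0.1931]
tool_rot: [0.0, 0.787, 0.617, 0.0]
contact_force: [-1.3, -1.1, 6.2]
gripper_width: 0.278
grasp_force: 19.5
```

Call:
send_rows(deltas="0 0 0 0; 0 0 0 0; 0 0 0 0; 0 0 0 0; 0 0 0 0")

```text
t: 21.9
eef_pos: [0.4324, 0.0767, 0.1931]
tool_rot: [0.0, 0.787, 0.617, 0.0]
contact_force: [-2.4, -1.4, 6.2]
gripper_width: 0.282
grasp_force: 19.5
```

```bash
python3 - <<'E'
from h import *
st(); dial(); print(bot.hand_in())
E
```

```text
t 21.9 pos [0.4324 0.0767 0.1931] F [-2.41 -1.42  6.2 ] T [0.01 0.52 0.02] w 0.2819874041788129 19.516242742538452
[[ 2.381e-01  9.712e-01  7.000e-04]
 [ 9.712e-01 -2.381e-01  1.000e-04]
 [ 3.000e-04  6.000e-04 -1.000e+00]]
red [349.9 238.2  17. ] piv [351.  212.6  11. ] [0.0407 0.1031] [0.0411 0.1688] dist 0.0657 mark world angle -0.006
pointer world angle 0.008 32
gauge_foot [([0.4435, 0.1258, 0.0752], 0.96)]
pointer_tip [([0.4228, 0.1011, 0.1018], 0.57)]
mark_point [([0.419, 0.0963, 0.1047], 0.59)]
the job is handed in; nothing more can be done
None
```

Handed in at 21.9 s: gauge held on the ridge leaning about 0.41 rad, pointer at rest on the red mark within about 0.01 rad by camera, foot touching; I pinched across the handle's 24 mm side and re-seated the foot once mid-rock, after the loosened grip let it slip.

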